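Take the loaded tube carousel off the mixer

TASK

The blood tubes have been mixed: take the loaded carousel off the mixer by its black bar handle. Turn it anticlockwise (seen from above) as far as its stop, so that its tabs come out from under the claws, without wrenching it, then lift it straight up with all its tubes upright in their cups and finish while still holding it level and still, with its foot about 10 cm above the mixer and centred over it; leave everything else on the bench where it is.

Things in the scene. Friction and masses are not known exactly. Their poses are not given: they have to be found in the camera images.
- mixer: blood-tube mixer: heavy round white drive unit that stays put, 200 mm across, a control nose on its -x side. Origin: centre of its underside, on the turning axis, z up. Its steel deck is 34 mm above the origin; the carousel stands on it, centred by a spindle 7 mm high and 21 mm across in a 25 mm bore
- claw (a point): top of one of the mixer's three equal steel claws (red dot), 120 degrees apart about its axis, this one on its -x side; each stands 66 to 86 mm from the axis, top 15.5 mm above the deck, and its lip reaches over a tab of the locked carousel with 4 mm of air, so that it cannot be lifted
- green_dot (a point): one of three green dots on the mixer's deck, 83 mm from the axis, 0.75 rad anticlockwise of each claw: a tab's white line points at it when the carousel is at its free stop. Just beyond each dot a steel pin, 10 mm thick and 14 mm high, stops the tab
- carousel_grip (a point): centre of the carousel's handle, on the carousel's axis; orientation is the carousel's (z up). A black bar, 60 mm long along the carousel's x, 14 mm thick along y, 36 mm tall (18 above and below this point), on an 18 mm column. It is 168 mm above the foot's underside. Tube tops are 46 mm below this point, within 57 mm of the axis: keep fingertips less than 35 mm below it
- foot (a point): centre of the carousel's underside; orientation is the carousel's. Blue carousel, 0.2 to 0.4 kg plus five tubes of 16 g: round foot 124 mm across, eight white cups on a circle of 46 mm radius. Yaw relative to the mixer: starts within -0.08 to 0.12 rad; tabs are under the claws below 0.34; free stop at 0.75. It turns lightly (0.1 N m) until the stop
- tab (a point): white line on top of one of the carousel's three tabs (the one that starts under the listed claw), 69 mm from the axis; tabs reach 75 mm from the axis, are 20 mm wide and 6 mm thick and lie on the deck
- tube_1_mid (a point): middle of a capped blood tube with a lavender cap, 107 mm tall, 21 mm across, standing loose in one of the carousel's cups; its middle is 100 mm below the handle's centre when it stands in its cup
- tube_2_mid (a point): middle of another such tube in another cup
- tube_3_mid (a point): middle of another such tube in another cup
- tube_4_mid (a point): middle of another such tube in another cup
- tube_5_mid (a point): middle of another such tube in another cup
- timer: white wedge-shaped bench timer with a blue dial, 51 x 64 x 57 mm, a loose bystander; origin at the centre of its underside
- cell_counter: black tally counter with five coloured keys, 62 x 150 x 37 mm, a loose bystander; origin at the centre of its underside
- tip_box: blue pipette-tip box with a clear lid, 73 x 124 x 85 mm, a loose bystander; origin at the centre of its underside
- lysing_bottle: white-labelled bottle with a black cap, 54 mm across, 105 mm tall, a loose bystander; origin at the centre of its underside
- saline_bottle: white bottle with a blue cap, 48 mm across, 88 mm tall, a loose bystander; origin at the centre of its underside
- slide_box: flat green slide box, 76 x 101 x 31 mm, a loose bystander; origin at the centre of its underside

How it is judged:
By the outcome, as a careful person would: the job done as asked, in the order asked, and still so for the second after the job is handed in, while the arm keeps its last pose, push and grip.
It also fails if it takes over 38 s, if anything falls off the work surface, if the arm or the gripper's body presses on something with over 40 N, if the wrist force passes 120 N, or if a joint passes its speed limit or range.

ROBOT

A 6-joint arm with a two-finger parallel gripper is mounted at the origin on a cart in front of the work surface, level with it; the furniture and walls round the work are solid. World frame = base frame: x ahead of the robot, y to its left, z up, the work surface at z = 0. Lengths are in m, angles in rad, forces in N, time in s.
With the tool pointing down it reaches from about 0.35 to 0.8 m from the base axis. Payload 7.3 kg.
Tool frame: the origin (TCP) lies between the finger pads; the fingertips stand 25 mm ahead of it and the grasp point (between the pads) lies 6 mm ahead of it (r.tip_extent is the distance from the TCP to the fingertips, in m); z points along the fingers, y is the line along which they close (so a half turn about z gives the same grasp; the last joint's range is limited). The gripper opens to 85 mm and grips with 20 to 120 N. Pads are 22 mm wide; open, the fingers measure 114 mm over their backs; the gripper's body (76 mm by 85 mm) begins 54 mm behind the grasp point. The pads swing forward as they close: fully open they stand 13 mm farther back than shut.
Start: joints at [-1.423, 0.342, 1.524, -0, 1.275, -0.146], TCP at [0.152, -0.503, 0.256] pointing down, gripper open.
Joint ranges: [-2.53, 2.53], [-0.77, 2.02], [0.04, 2.7], [-1, 4.14], [0.28, 2.66], [-3.11, 3.11]. Speed limits (rad/s): [2.57, 2.57, 3.14, 3.14, 3.14, 3.14].

INTERFACE

Orientations are given as a unit quaternion [x, y, z, w].
In Python, from workcell import r, command_gripper, optics gives the robot as it stands. The module is installed in compiled form; this text tells all that it offers. Calls block until the motion is done:
- r.reach(position, orientation): joint-space move of the TCP to a pose.
- r.move_straight(position, orientation=None, speed=0.15, max_force=None): straight line of the TCP; orientation=None keeps the orientation; speed is the mean speed in m/s. With max_force (N) it stops when the force on the tool has changed by that much, and returns True; else False.
- r.movej(angles): joint-space move.
- command_gripper(opening, force=None): finger opening in m; force is the grip in N (None keeps the last); returns when the fingers have stopped.
- r.hold(seconds).
- r.solve_ik(position, orientation): joint angles nearest the present ones, or None.
- r.read_state(): the state.
- optics.get_image(name): name is "scene" or "top" or "wrist"; returns (picture, depth): 480x640x3 uint8, red, green, blue; 480x640 float32, m along the optical axis (not along the pixel's ray), 0 where there is no reading.
- optics.camera_model(name): a dict with "K" (3x3 intrinsics, pixels), "k1" (the pictures are not rectified: a ray, as slopes to the right and down, at radius r is drawn at 1 + k1 r^2 times it, then the intrinsics apply), "R" (3x3) and "t" (3): a world point X has camera coordinates R X + t; the wrist camera has in their place "tool_from_camera" (4x4, takes a point from camera to tool coordinates, whose origin is the TCP and whose axes are the flange's). Camera axes: x right, y down, z forward; pixel columns grow to the right and rows downward; lengths in m; the calibration is good to about 2 mm. A picture is of the moment at which its call begins: read the wrist's pose just before it. camera_model takes no time and is no camera call.
A pose or a line that the arm cannot do raises r.PlanningError and nothing moves.
- r.finish_job(): hands the job in; it is judged then, once.
The state is a dict: "time_s": time; "joint_positions": joint angles; "dq": joint speeds; "tau": joint torques, N m; "eef_pos": TCP position; "eef_rot": TCP orientation; "contact_force": force on the tool from outside, world axes, zero at the start; "torque": the same for the moment, N m; "grip_width": finger opening in m; "grip_force": force on a finger pad.
Only numpy, scipy, OpenCV 4.12 (cv2) and the standard library are available. Lean on these libraries where they do the work, as an engineer would, in place of code of your own. Each camera call takes 0.05 s, during which the arm holds its last target. There are 200 camera calls.

## Working session

There is one attempt and no reset: what is moved stays moved. The work goes in short steps, each a Python script; the robot and the scene stay as the last script left them, time stands still between calls to the robot, and variables do not carry over. Pictures are saved under pics/ and viewed, at most 10 in all, crops included, and the job is handed in when it is done.

```bash
mkdir -p pics
cat > h.py <<'E'
import numpy as np,cv2
from workcell import r,command_gripper,optics
def snap(n,f):
    s=r.read_state();im,d=optics.get_image(n);cv2.imwrite(f'pics/{f}.png',im[:,:,::-1]);np.savez(f'pics/{f}.npz',im=im,d=d,p=s['eef_pos'],q=s['eef_rot']);return im,d,s
E
python3 - <<'E'
from h import *
for n in('scene','top'):
    snap(n,n+'0');print(optics.camera_model(n))
print(optics.camera_model('wrist'));print(r.read_state())
a=cv2.imread('pics/scene0.png');b=cv2.imread('pics/top0.png')
E
```

```text
{'K': array([[541.55310194,   0.        , 317.02044971],
       [  0.        , 541.55310194, 235.24626733],
       [  0.        ,   0.        ,   1.        ]]), 'k1': -0.12322235665949952, 'R': array([[-0.65966985, -0.75123067,  0.0220944 ],
       [-0.40904486,  0.33421701, -0.84910618],
       [ 0.63049028, -0.56916735, -0.52775993]]), 't': array([0.39440323, 0.34921485, 1.03623268])}
{'K': array([[554.32405938,   0.        , 328.47808291],
       [  0.        , 554.32405938, 243.35320748],
       [  0.        ,   0.        ,   1.        ]]), 'k1': -0.017590910045629408, 'R': array([[ 2.90995620e-02, -9.99576437e-01,  4.02353801e-04],
       [-9.95906048e-01, -2.90271690e-02, -8.56070526e-02],
       [ 8.55824718e-02,  2.09042115e-03, -9.96328897e-01]]), 't': array([0.03213378, 0.57111532, 1.62192109])}
{'K': array([[331.98424717,   0.        , 322.32116956],
       [  0.        , 331.98424717, 242.08942401],
       [  0.        ,   0.        ,   1.        ]]), 'k1': -0.060107518509248836, 'tool_from_camera': array([[ 9.02395404e-04, -9.46908502e-01, -3.21501905e-01,
         8.214
[... 270 characters left out ...]
'time_s': 0.1, 'joint_positions': array([-1.42302687e+00,  3.42668983e-01,  1.52489439e+00, -5.46792888e-05,
        1.27541578e+00, -1.46002004e-01]), 'dq': array([-0.00229506, -0.00148157, -0.00349231,  0.00072584,  0.0012189 ,
        0.00124087]), 'tau': array([ 1.72263946e-03, -4.34447837e+01, -2.46492219e+01, -2.08058100e-04,
        4.66347352e-03, -7.34470575e-06]), 'eef_pos': array([ 0.15197966, -0.50218934,  0.25569662]), 'eef_rot': array([ 9.89230268e-01,  1.46365967e-01, -2.67627133e-05, -6.93228800e-04]), 'contact_force': array([-0.58359889,  0.32257041,  0.80114821]), 'torque': array([-0.04951993,  0.00432392, -0.03951031]), 'grip_force': 0.0, 'grip_width': 0.08570040767049737}
```

View pics/top0.png

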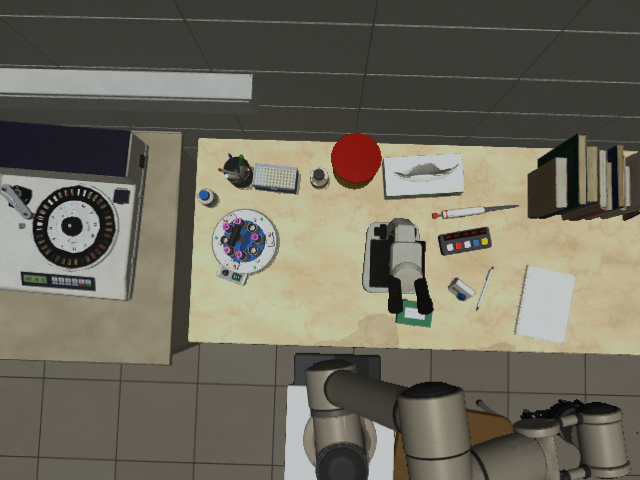

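View pics/scene0.png

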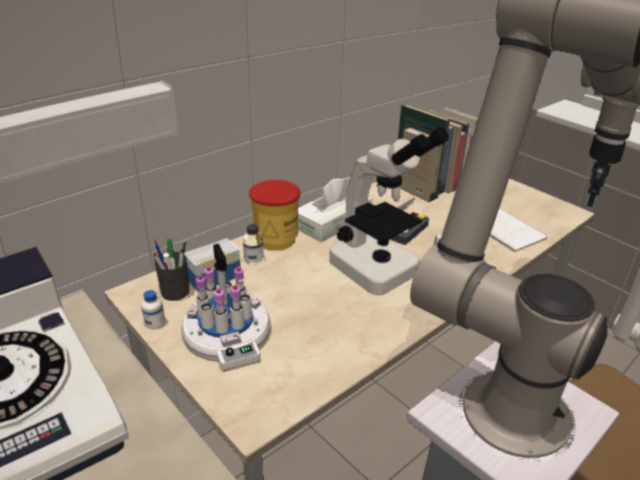

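The top view shows the mixer and carousel at about (245,242), with its nose at (233,272) and the handle bar near (235,238). In the scene view it stands at (226,320). The microscope at (400,265) is in the way of the direct swing.

```bash
cat >> h.py <<'E'
from scipy.spatial.transform import Rotation as Ro
def rays(n,uv,p=None,q=None):
    c=optics.camera_model(n);K=c['K'];uv=np.atleast_2d(uv).astype(float)
    s=cv2.undistortPoints(uv[:,None],K,np.array([c['k1'],0,0,0,0.]))[:,0]
    d=np.c_[s,np.ones(len(s))]
    if n=='wrist':
        T=c['tool_from_camera'];R=Ro.from_quat(q).as_matrix();return R@T[:3,3]+p,d@(R@T[:3,:3]).T
    return -c['R'].T@c['t'],d@c['R']
def onz(n,uv,z,p=None,q=None):
    o,d=rays(n,uv,p,q);return o+d*((z-o[2])/d[:,2])[:,None]
def cloud(n,f):
    a=np.load(f'pics/{f}.npz');v,u=np.mgrid[:480,:640];o,d=rays(n,np.c_[u.ravel(),v.ravel()],a['p'],a['q'])
    return (o+d*a['d'].reshape(-1,1)).reshape(480,640,3),a['im'],a['d']
E
python3 - <<'E'
from h import *
X,im,d=cloud('top','top0')
for u,v in[(245,242),(200,300),(400,260),(405,235),(398,285),(237,170),(150,85)]:print(u,v,X[v,u].round(3))
hs=im.max(2); 
R=X[195:290,205:285].reshape(-1,3);I=im[195:290,205:285].reshape(-1,3)
m=(R[:,2]>.17)&(I.max(1)<90);print('handle',m.sum(),R[m].mean(0).round(3),R[m].max(0))
(c,s,a)=cv2.minAreaRect(R[m][:,:2].astype(np.float32));print(c,s,a)
w=(I.min(1)>150)&(R[:,2]>.02)&(R[:,2]<.06)
(c,s,a)=cv2.minAreaRect(R[w][:,:2].astype(np.float32));print('mixer',c,s,a,np.median(R[w][:,2]))
cv2.imwrite('pics/c.png',cv2.resize(im[195:295,195:295,::-1],(600,600),interpolation=cv2.INTER_CUBIC))
mm=X[...,2];mic=(mm[:,:]>.1)&(np.arange(640)>355)&(np.arange(640)<440)&(np.arange(480)[:,None]>200)&(np.arange(480)[:,None]<320)
print('mic',X[mic].max(0),X[mic].min(0))
E
```

```text
245 242 [0.562 0.288 0.085]
200 300 [ 0.391  0.429 -0.004]
400 260 [ 0.508 -0.124  0.344]
405 235 [ 0.572 -0.14   0.306]
398 285 [ 0.447 -0.115  0.38 ]
237 170 [0.781 0.328 0.034]
150 85 [0.87  0.451 0.481]
handle 186 [0.564 0.29  0.25 ] [0.59789041 0.31216997 1.66484542]
(0.49084505438804626, 0.1851811408996582) (0.30037224292755127, 0.05759671702980995) 55.304317474365234
mixer (0.5747765898704529, 0.3002398610115051) (0.2611958980560303, 0.18663915991783142) 10.192139625549316 0.034990512025231846
mic [0.62953701 0.04530753 1.66484542] [ 0.38312761 -0.21642707  0.10014735]
```

View pics/c.png

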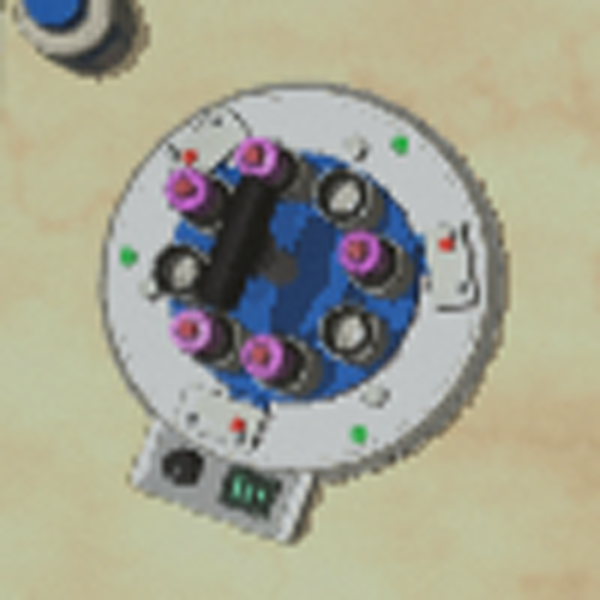

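Run:
```python
from h import *
f=lambda a:(np.array(a,float)+.5)/6-.5+195
g=onz('top',f([(400,145),(128,257),(360,434)]),.034);c=onz('top',f([(190,157),(446,243),(238,425)]),.0495)
h=onz('top',f([(260,180),(224,302)]),.22)
C=g.mean(0)[:2];C2=c.mean(0)[:2];print('C',C,C2,'h',h.mean(0),h)
for P,Q in((g,C),(c,C2)):
    v=P[:,:2]-Q;print(np.hypot(*v.T),np.arctan2(v[:,1],v[:,0]))
v=h[0]-h[1];phi=np.arctan2(v[1],v[0]);print('bar',phi)
C=(C+C2)/2
print(r.read_state()['time_s'])
# tool down; tool x along bar
def down(a):return (Ro.from_euler('z',a)*Ro.from_euler('x',np.pi)).as_quat()
for k in(0,np.pi,-np.pi):
    for e in(0,.8):print(k,e,r.solve_ik([*C,.22],down(phi+k+e)))
print('hi',r.solve_ik([.15,-.5,.5],r.read_state()['eef_rot']),r.solve_ik([*C,.5],down(phi)),r.solve_ik([C[0]*.8,C[1]*.8,.4],down(phi)))
```

```text
C [0.56891481 0.29872898] [0.56929255 0.29866776] h [0.56866193 0.29408527 0.22      ] [[0.59564644 0.28738755 0.22      ]
 [0.54167741 0.30078298 0.22      ]]
[0.08325911 0.08366914 0.08325483] [-0.62371961  1.47358022 -2.71239354]
[0.07671219 0.07694614 0.07749756] [ 0.7458569  -1.33848183  2.8426735 ]
bar -0.24328943264627748
0.1
0 0 [ 3.64185348e-01  5.87596018e-01  1.22403601e+00 -4.44089210e-16
  1.32996062e+00  2.17827111e+00]
0 0.8 [ 3.64185348e-01  5.87596018e-01  1.22403601e+00 -4.44089210e-16
  1.32996062e+00  1.37827111e+00]
3.141592653589793 0 [ 0.36418535  0.58759602  1.22403601  0.          1.32996062 -0.96332155]
3.141592653589793 0.8 [ 0.36418535  0.58759602  1.22403601  0.          1.32996062 -1.76332155]
-3.141592653589793 0 [ 0.36418535  0.58759602  1.22403601  0.          1.32996062 -0.96332155]
-3.141592653589793 0.8 [ 0.36418535  0.58759602  1.22403601  0.          1.32996062 -1.76332155]
hi [-1.42619131e+00  2.86009511e-01  9.52254900e-01 -6.00132396e-05
  1.90471457e+00 -1.49202019e-01] [ 3.64185348e-01  5.98769151e-01  4.54291115e-01 -4.44089210e-16
  2.08853239e+00  2.17827111e+00] [ 3.34197767e-01  2.53231857e-01  1.25966616e+00 -4.44089210e-16
  1.62869463e+00  2.14828353e+00]
```

```bash
cat >> h.py <<'E'
def down(a):return (Ro.from_euler('z',a)*Ro.from_euler('x',np.pi)).as_quat()
E
python3 - <<'E'
from h import *
C=[.569,.2975];q=down(-.243+np.pi)
j=r.solve_ik([.15,-.5,.5],r.read_state()['eef_rot']);r.movej(j);print(r.read_state()['time_s'])
r.reach([*C,.48],q);print(r.read_state()['time_s'])
r.move_straight([*C,.34],speed=.2);r.hold(.1)
s=snap('wrist','w1')[2];print(s['time_s'],s['eef_pos'],s['contact_force'],s['torque'])
E
```

```text
1.0583
4.2083
5.1583 [0.56953957 0.2976113  0.34182828] [ 0.68223238 -0.00902701 -0.60088881] [-0.00112021  0.02416608  0.01870136]
```

View pics/w1.png

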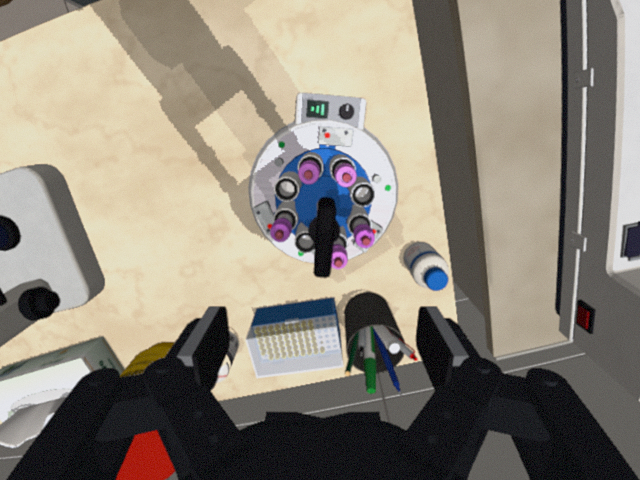

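The wrist view shows the bar from about (325,200) to (322,275), near the column between the fingers. The red claws are near (327,135), (270,225) and (377,232). I'll locate the bar's top face by height and darkness.

Run:
```python
from h import *
X,im,d=cloud('wrist','w1')
a=np.load('pics/w1.npz');p,q=a['p'],a['q']
m=(X[...,2]>.205)&(X[...,2]<.24)&(d>0)&(im.max(2)<90)
m[:180]=0;m[290:]=0;m[:,:280]=0;m[:,370:]=0
print('n',m.sum(),np.median(X[m],0))
v,u=np.nonzero(m);z=np.median(X[m][:,2])
P=onz('wrist',np.c_[u,v],.2200,p,q)[:,:2].astype(np.float32)
(c,s,an)=cv2.minAreaRect(P);print(c,s,an)
w=np.linalg.eigh(np.cov(P.T))[1][:,1];print('bar',np.arctan2(w[1],w[0]),z)
hsv=cv2.cvtColor(im,cv2.COLOR_RGB2HSV)
def cen(mm,z):
    n,l,st,ce=cv2.connectedComponentsWithStats(mm.astype(np.uint8))
    ok=[i for i in range(1,n) if st[i,4]>=4]
    P=onz('wrist',ce[ok],z,p,q);print([(ce[i].round(1).tolist(),int(st[i,4]),x.round(4).tolist()) for i,x in zip(ok,P)])
roi=np.zeros((480,640),bool);roi[110:270,245:400]=1
cen(roi&(hsv[...,0]>50)&(hsv[...,0]<75)&(hsv[...,1]>130),.034)
cen(roi&((hsv[...,0]<6)|(hsv[...,0]>176))&(hsv[...,1]>150),.0495)
cv2.imwrite('pics/c2.png',cv2.resize(im[90:290,230:410,::-1],None,fx=3,fy=3,interpolation=cv2.INTER_CUBIC))
```

```text
n 1304 [0.56461705 0.30042183 0.21987659]
(0.5666740536689758, 0.2999184727668762) (0.014058727771043777, 0.06038527935743332) 71.79735565185547
bar 2.8280069220451636 0.21987659084487293
[([281.0, 144.2], 21, [0.4929, 0.2646, 0.034]), ([387.5, 187.5], 16, [0.5776, 0.3827, 0.034]), ([300.3, 253.5], 10, [0.6382, 0.2502, 0.034])]
[([326.6, 135.0], 14, [0.4957, 0.3216, 0.0495]), ([269.1, 225.8], 12, [0.5864, 0.2235, 0.0495]), ([373.8, 230.8], 6, [0.6254, 0.353, 0.0495])]
```

View pics/c2.png

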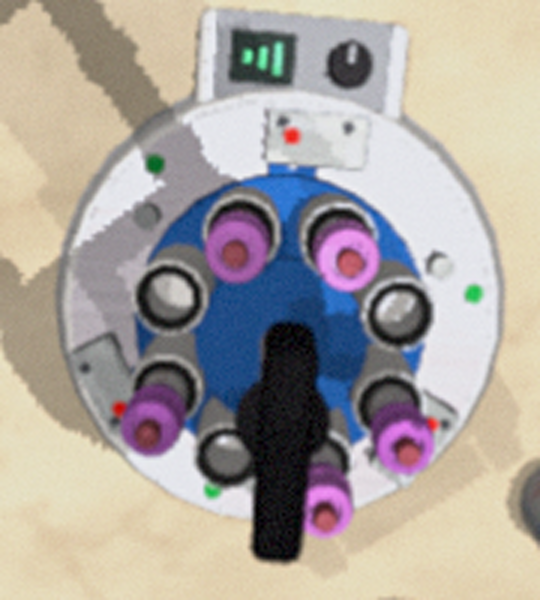

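Run:
```python
from h import *
q=down(-.3155+np.pi);P=[.5667,.2999]
r.reach([*P,.30],q);print(r.read_state()['time_s'])
print(r.move_straight([*P,.208],speed=.1,max_force=8));r.hold(.1)
s=r.read_state();print(s['time_s'],s['eef_pos'],s['contact_force'],s['torque'])
command_gripper(.01,force=50);r.hold(.2)
s=r.read_state();print(s['time_s'],s['eef_pos'],s['contact_force'],s['torque'],s['grip_width'],s['grip_force'],s['joint_positions'])
```

```text
5.4917
False
6.6583 [0.56708824 0.30001289 0.20893793] [ 0.492944    0.44735094 -0.88232984] [-0.02359851 -0.01019054  0.06224438]
7.5083 [0.56677515 0.30003043 0.20806707] [1.30958471 0.88471064 1.43785296] [ 0.16534227 -0.05881423  0.0096114 ] 0.013510264215087074 49.24325466156006 [ 3.67369291e-01  5.93574477e-01  1.24687997e+00  1.69798920e-04
  1.30082379e+00 -8.88000477e-01]
```

Run:
```python
from h import *
s=r.read_state();j0=s['joint_positions'].copy();t0=s['torque'];f0=s['contact_force']
a=0
while a<.85:
    a+= .08 if a<.5 else .025
    j=j0.copy();j[5]-=a;r.movej(j);r.hold(.05);s=r.read_state()
    dt=s['torque']-t0;df=s['contact_force']-f0
    print(round(s['time_s'],2),round(a,3),(j0[5]-s['joint_positions'][5]).round(3),dt.round(2),df.round(1))
    if abs(dt[2])>.45 or np.hypot(*df[:2])>12:break
snap('wrist','w2');snap('top','top2');print(s['eef_pos'],s['grip_width'])
a=cv2.imread('pics/w2.png')[90:390,160:480];b=cv2.imread('pics/top2.png')[195:295,195:295]
cv2.imwrite('pics/c3.png',np.hstack([cv2.resize(a,(480,450)),cv2.resize(b,(300,450))]))
```

```text
7.81 0.08 0.078 [-0.27  0.09  0.13] [-0.7 -0.5 -0.3]
8.11 0.16 0.157 [-0.28  0.17  0.05] [-1.2 -2.  -0.8]
8.41 0.24 0.237 [-0.27  0.12  0.04] [-1.4 -1.2 -1.1]
8.71 0.32 0.317 [-0.29  0.1   0.06] [-0.9 -1.4 -1.1]
9.01 0.4 0.397 [-0.25  0.07  0.08] [-1.5 -1.5 -0.7]
9.31 0.48 0.477 [-0.26  0.08  0.05] [-1.  -0.2 -1.5]
9.61 0.56 0.557 [-0.28  0.13  0.1 ] [-0.7 -1.  -1.6]
9.91 0.585 0.583 [-0.22  0.07  0.04] [-0.8 -1.9 -1.4]
10.21 0.61 0.609 [-0.38  0.17  0.03] [-1.9 -2.2 -1.3]
10.51 0.635 0.634 [-0.4   0.04  0.05] [-1.8 -1.7 -1.6]
10.81 0.66 0.659 [-0.54  0.05  0.03] [-0.7 -2.8 -2. ]
11.11 0.685 0.684 [-0.61  0.04  0.02] [-0.8 -3.8 -1.3]
11.41 0.71 0.709 [-0.73  0.06  0.03] [-2.  -3.5 -0.9]
11.71 0.735 0.734 [-1.05  0.11 -0.42] [-1.3 -4.7 -0.1]
12.01 0.76 0.758 [-1.22  0.26 -1.13] [-2.6 -6.4  0.3]
[0.56685633 0.29945461 0.20827716] 0.013298349739978637
```

View pics/c3.png

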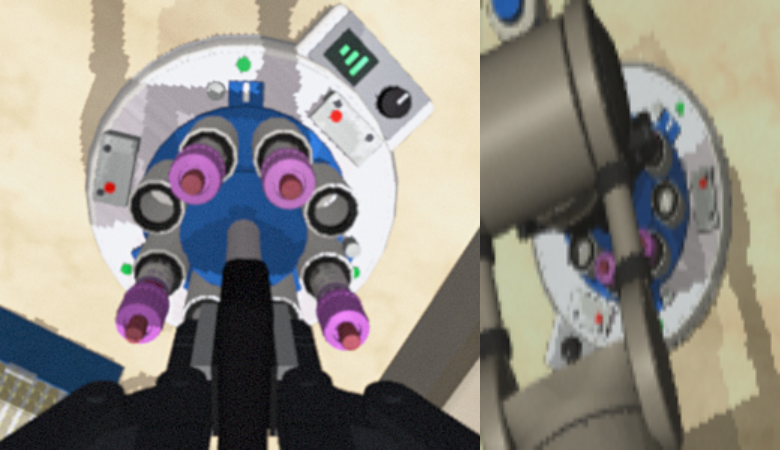

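The tab's line now points at the green dot at (243,64) in the wrist crop. The rise in moment shows the stop has been reached. I'll relax the push, ease off the side force and lift.

Run:
```python
from h import *
def st(l):
    s=r.read_state();print(l,round(s['time_s'],2),s['eef_pos'].round(4),s['contact_force'].round(1),s['torque'].round(2),round(s['grip_width'],4));return s
s=r.read_state();j=s['joint_positions'].copy();j[5]=-.888-(-0.0)-.735;r.movej(j);r.hold(.15);s=st('relax')
p=s['eef_pos'].copy();q=s['eef_rot']
p[1]-=.001;r.move_straight(p,speed=.02);r.hold(.15);s=st('shift')
b=r.move_straight(p+[0,0,.012],speed=.03,max_force=20);s=st(b)
if not b:
    up=np.array([.5685,.2990,p[2]+.1]);b=r.move_straight(np.array([*p[:2],p[2]+.03]),speed=.05,max_force=20);st(b)
    if not b:
        Q=down(Ro.from_quat(q).as_euler('xyz')[2]) if 0 else q
        r.move_straight(up,speed=.06,max_force=25);r.hold(.6);st('up')
snap('wrist','w3');snap('scene','scene3')
a=cv2.imread('pics/w3.png')[60:360,160:480];b=cv2.imread('pics/scene3.png')[180:400,120:320]
cv2.imwrite('pics/c4.png',np.hstack([cv2.resize(a,(400,450)),cv2.resize(b,(400,450))]))
```

```text
relax 12.51 [0.5668 0.2994 0.2081] [-0.6 -3.3  0.1] [-0.66  0.12 -0.4 ] 0.0132
shift 12.91 [0.5666 0.2989 0.2081] [-2.9  0.7  0.2] [-0.03  0.25 -0.12] 0.0137
False 13.46 [0.5668 0.2984 0.2201] [ 0.6  0.3 -4.6] [-0.01 -0.    0.  ] 0.0135
False 13.97 [0.5668 0.2985 0.2385] [-0.8  0.  -4.3] [0.02 0.07 0.01] 0.0134
up 15.88 [0.5685 0.299  0.3081] [-0.8  0.3 -4.1] [-0.02  0.02 -0.02] 0.0134
```

View pics/c4.png

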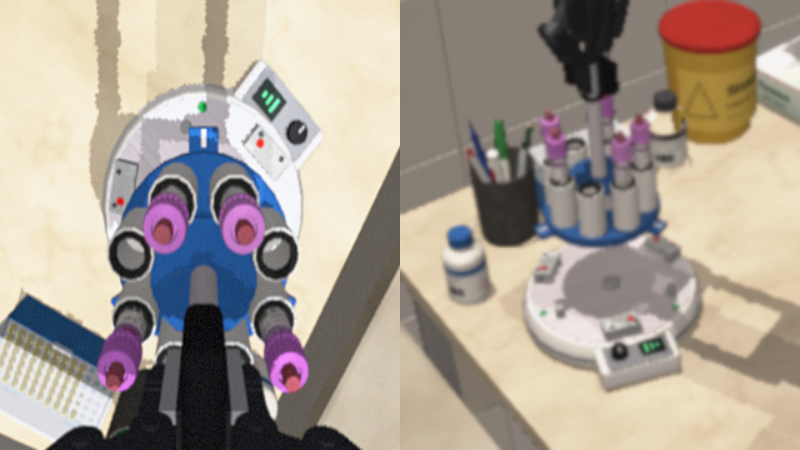

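The carousel hangs level about 10 cm above the deck. The scene crop shows the tubes upright and the mixer deck clear at (612,285).

```bash
python3 -c "
from h import *
s=r.read_state();print(abs(s['dq']).max(),s['grip_force']);print(r.finish_job())"
```

```text
0.0021611158935531003 48.742908239364624
the job is handed in; nothing more can be done
None
```

I turned the carousel to its free stop, where the moment briefly peaked at about 1.1 N m before I eased it off. I then lifted it straight up 10 cm with the tubes I could see upright, and handed the job in while still holding it level, still and centred over the mixer.

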